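Switch on the guarded supply

ROBOT

A 7-joint arm with a two-finger parallel gripper is mounted at the origin on a cart in front of the work surface, level with it; the furniture and walls round the work are solid. World frame = base frame: x ahead of the robot, y to its left, z up, the work surface at z = 0. Lengths are in mm, angles in rad, forces in N, time in s.
With the tool pointing down it reaches from about 350 to 775 mm from the base axis. Payload 3.1 kg.
Tool frame: the origin (TCP) lies midway between the tips of the shut fingers; the grasp point (between the pads) lies 19 mm behind it (manip.grip_depth is the distance from the TCP to the grasp point, in mm); x points along the fingers, z is the direction in which the jaws open and shut, and the axes are right-handed (so a half turn about x gives the same grasp; the last joint's range is limited). The gripper opens to 85 mm and grips with 20 to 120 N. Pads are 22 mm wide; open, the fingers measure 114 mm over their backs; the gripper's body (76 mm by 85 mm) begins 54 mm behind the grasp point. The pads swing forward as they close: fully open they stand 13 mm farther back than shut.
Start: joints at [1.24, 0.311, 0.014, 1.512, -0.004, 1.319, -0.027], TCP at [156.674, -527.229, 231.304] pointing down, gripper open.
Joint ranges: [-2.7, 2.7], [-0.3, 1.91], [-1.27, 1.3], [0.12, 2.57], [-1.44, 4.58], [0.2, 2.03], [-3.05, 3.05]. Speed limits (rad/s): [2.79, 2.79, 3.14, 3.14, 3.14, 3.14, 3.14].

INTERFACE

Orientations are given as a rotation vector (axis times angle).
In Python, from plant import status, cams, manip gives the robot as it stands.
- The arm moves only by the tool move_arm, never from a script. Its argument "targets" is a list of rows, each a list of 5 numbers: the finger opening in cm, from 0 to 8.54, then the shift along the world's x, y, z in cm, then the turn about the world's z in degrees. In form: [[jaw, dx, dy, dz, turn], ...]. A call has 1 to 8 rows; each row is the pose to reach, as a shift and turn from the pose measured when the call began; what a row does not reach only later rows make up. A row lasts 1/12 s, in which the tool goes at most 41.7 mm and 7.16 degrees, less where a joint would pass 70% of its speed; a pose out of reach is approached as far as the arm can. A call with a gripper value outside its range is refused whole. The fingers move at their own pace and stop on an object; "squeeze" is the grip in N (left out, the last holds). Time passes only in rows, so rows that repeat a pose let the fingers close. It gives the time, the measured TCP pose, the force and the opening at its end, in the units of the state.
- status.get_state(): the state, without advancing time (a new reading comes with each control period).
- cams.camera(name): name is "side" or "top"; returns the picture (384x512x3 uint8, red, green, blue); there is no depth.
- cams.camera_params(name): a dict with "vertical_fov" (degrees; the focal length in pixels is half the picture's height over the tangent of half this angle, whatever the lens; pixels are square), "cx", "cy" (the principal point, pixels), "rvec" (rotation vector, rad) and "tvec" (3), from world to camera coordinates, as OpenCV has them. Camera axes: x right, y down, z forward; pixel columns grow to the right and rows downward; lengths in mm; the calibration is good to about 2 mm. A picture is of the moment at which its call begins. camera_params takes no time and is no camera call.
- manip.hand_in(): hands the job in, once; it reports no verdict.
Trained networks look in the newest picture that a camera, given by its name, has taken for a name from the list of things; names that differ only in an ending like _2 or _b are one class to them, and where a whole thing is asked for, a point or a joint stands for the part that bears it (a point fixed in the world has none). Each returns a list of dicts, best first, with "confidence" (0 to 1); they miss things now and then, are a little off and sometimes report something else, mostly with a low value. They report only what shows in the picture. A call takes as long as a camera call.
- cams.search_frame(camera, label): "xy" ([column, row] in pixels, amid what is visible of it).
- cams.pinpoint(camera, label): "xy" ([column, row] in pixels: a listed point, or the origin of a listed thing).
The state is a dict: "clock": time; "joints": joint angles; "joint_vel": joint speeds; "effort": joint torques, N m; "ee_pos": TCP position; "tcp_rot": TCP orientation; "wrist_force": force on the tool from outside, world axes, zero at the start; "ft_torque": the same for the moment, N m; "width": finger opening in mm.
Only numpy, scipy, OpenCV 4.12 (cv2) and the standard library are available. Lean on these libraries where they do the work, as an engineer would, in place of code of your own. Each camera call takes 0.05 s, during which the arm holds its last target.

TASK

Switch on the box with the red guard: with a fingertip, push its red guard up and back, push the metal toggle beneath it over to the side of the guard's hinge, and then tip the guard shut over the toggle again. Grip and lift nothing, do not shift the box, and leave the yellow-guarded box and the other things around it alone.

Things in the scene. Friction and masses are not known exactly. Their poses are not given: they have to be found in the camera images.
- red_box: grey electrical switch box whose guard is red; 110 mm (x) by 100 mm (y) by 45 mm high, 3 kg, standing loose on rubber feet. Origin: centre of its underside. Its +x axis points from its front to its back, level; its front faces roughly toward the robot; +z up.
- red_hinge (a point): middle of the red guard's hinge pin, 12 mm behind the box's centre, 50 mm above the worktop; pin along the box's y; axes as the box's. The guard is a hood 50 mm wide over the toggle, open below and behind: shut, its front wall stands 42 mm in front of the pin, its roof 36 mm above it. A ribbed finger plate goes on up from the front wall, leaning a little forward.
- red_guard (a joint): angle of the red guard about its hinge pin (rad): 0 shut, 1.4 fully back against its stop. 60 g, no spring, nearly frictionless. It opens when a finger moving level toward the box's back pushes its finger plate. Beyond about 0.9 it falls back by itself to the stop and stays; brought forward below about 0.7 it falls shut by itself. It shuts freely over the toggle in either position.
- red_plate_tip (a point): free upper end of the red guard's finger plate (4 mm thick, 50 mm wide), mid-width; moves with the guard. Shut: 46 mm in front of the hinge pin and 64 mm above it; fully back (1.4 rad): 55 mm behind the pin and 56 mm above it, and then reachable from behind by a finger pushing forward.
- red_toggle (a joint): angle of the toggle beneath the red guard (rad): 0 off, leaning 0.36 toward the box's front; 0.72 on, leaning 0.36 toward its back. It stays where it is left; about 1.5 N at its tip moves it.
- red_toggle_tip (a point): top of the bare metal toggle (8 mm thick at the tip, 22 mm long, pivot 20 mm in front of the hinge pin and 47 mm above the worktop) beneath the red guard. Off: 28 mm in front of the hinge pin; on: 12 mm in front of it; 18 mm above the pin in both.
- yellow_box: a second box, the same in all ways but with a yellow guard; to be left alone. Origin and axes as the red one's.
- yellow_guard (a joint): angle of the yellow guard (rad), 0 shut
- yellow_toggle (a joint): angle of the toggle under the yellow guard (rad), 0 off
- tin: round aluminium moisture tin, 60 mm across, 26 mm high, loose bystander. Origin: centre of its underside.
- jar: sample jar with blue lid, 56 mm across, 73 mm high, loose bystander. Origin: centre of its underside.
- vial: white dropper vial with red cap, 29 mm across, 94 mm high, loose bystander. Origin: centre of its underside.
- crucible_pot: white lidded crucible, 45 mm across, 49 mm high, loose bystander. Origin: centre of its underside.

How it is judged (in metres and radians):
On the way, in this order (a step that is already met when the one before it is completed fails the run):
1. the red guard is swung up and back while its toggle is still off (value of joint red_guard above 1 rad and value of joint red_toggle below 0.2 rad), for 0.1 s.
2. the toggle is pushed over to on while the guard is up (value of joint red_toggle above 0.6 rad and value of joint red_guard above 0.8 rad), for 0.1 s.
3. the guard is shut again over the toggle, which is still on (value of joint red_guard below 0.08 rad and value of joint red_toggle above 0.6 rad), for 0.2 s.
At the end, for the whole second after the job is handed in: The red guard is shut (below 0.08 rad) and at rest, its toggle is on (above 0.6 of 0.72 rad); the red box stands upright within 20 mm of where it stood; the yellow guard and toggle are within 0.15 rad of where they were, and the yellow box and the four loose bystanders within 20 mm (all of step 3 and distance of each of red_box, yellow_box, tin, jar, vial, crucible_pot from where it was at the start of the episode below 0.02 m and angle between red_box's own z axis and vertical below 0.1 rad and velocity of joint red_guard between -0.1 and 0.1 rad/s and value of joint each of yellow_guard, yellow_toggle below 0.15 rad); the robot touches nothing.
It fails at once if the red-guarded box is lifted, tipped or shoved more than 20 mm (distance of red_box from where it was at the start of the episode above 0.02 m or height (world z) of red_box above 0.008 m or angle between red_box's own z axis and vertical above 0.1 rad).
It fails at once if the yellow-guarded box is shifted more than 20 mm, or its guard or toggle moved more than 0.15 rad (distance of yellow_box from where it was at the start of the episode above 0.02 m or value of joint any of yellow_guard, yellow_toggle above 0.15 rad).
It fails at once if a bystander is lifted, carried or shoved more than 20 mm (distance of any of tin, jar, vial, crucible_pot from where it was at the start of the episode above 0.02 m).
It also fails if it takes over 45 s, if anything falls off the work surface, if the arm or the gripper's body presses on something with over 40 N, if the wrist force passes 120 N, or if a joint passes its speed limit or range.

## Working session

There is one attempt and no reset: what is moved stays moved. The work goes in short steps, Python scripts to look and compute and a tool call to move; the robot and the scene stay as the last step left them, time stands still between calls to the robot, and variables do not carry over. Pictures are saved under pics/ and viewed, and the job is handed in when it is done.

Besides the shell and the picture viewer there is one more tool, called as name(argument=value, ...) on one line, values as JSON. move_arm: Moves the arm, as the interface text tells. Its arguments: {"type":"object","properties":{"targets":{"type":"array"},"squeeze":{"type":"number"}},"required":["targets"]}

```bash
mkdir -p pics; ls; cat > h.py <<'E'
import numpy as np,cv2
from plant import status,cams,manip
def P(n):
    p=cams.camera_params(n);f=192/np.tan(np.radians(p['vertical_fov'])/2)
    K=np.array([[f,0,p['cx']],[0,f,p['cy']],[0,0,1]]);R=cv2.Rodrigues(np.array(p['rvec'],float))[0]
    return K,R,np.array(p['tvec'],float)
def ray(n,xy):
    K,R,t=P(n);d=R.T@np.linalg.solve(K,[xy[0],xy[1],1]);return -R.T@t,d
def atz(n,xy,z):
    o,d=ray(n,xy);return o+d*(z-o[2])/d[2]
def proj(n,X):
    K,R,t=P(n);q=K@(R@np.array(X,float)+t);return q[:2]/q[2]
def tri(a,b):
    (o1,d1),(o2,d2)=a,b
    s=np.linalg.lstsq(np.c_[d1,-d2],o2-o1,rcond=None)[0]
    p,q=o1+d1*s[0],o2+d2*s[1];return (p+q)/2,np.linalg.norm(p-q)
def save(n,f):
    im=cams.camera(n);cv2.imwrite('pics/'+f,im[:,:,::-1]);return im
E
python3 - <<'E'
from h import *
np.set_printoptions(precision=1,suppress=True)
save('top','t0.png');save('side','s0.png')
r={}
for l in ['red_box','red_hinge','red_plate_tip','red_toggle_tip','yellow_box','tin','jar','vial','crucible_pot']:
    for c in ['top','side']:
        o=cams.pinpoint(c,l)[:2];print(l,c,[(np.round(x['xy'],1),round(x['confidence'],2)) for x in o])
        if o:r[l,c]=o[0]['xy']
    z={'red_hinge':50,'red_plate_tip':114,'red_toggle_tip':68}.get(l,0)
    for c in ['top','side']:
        if (l,c) in r: print('   ',c,atz(c,r[l,c],z))
    if (l,'top') in r and (l,'side') in r: print('   tri',*tri(ray('top',r[l,'top']),ray('side',r[l,'side'])))
for c in ['top','side']: K,R,t=P(c);print(c,-R.T@t,R[2])
print(status.get_state())
E
```

```text
pics
red_box top [(array([235.8, 208.9]), 0.77), (array([238.9, 210.1]), 0.62)]
red_box side [(array([248. , 205.5]), 0.66), (array([326. , 243.1]), 0.46)]
    top [550.8  72.6   0. ]
    side [559.2  63.6   0. ]
   tri [556.3  73.   -7.9] 7.806680047716136
red_hinge top [(array([236.8, 200. ]), 0.75), (array([304.8, 128.1]), 0.24)]
red_hinge side [(array([249. , 191.7]), 0.77)]
    top [563.7  67.1  50. ]
    side [563.   65.1  50. ]
   tri [563.6  67.1  48.7] 0.7406098467830313
red_plate_tip top [(array([235.3, 213.9]), 0.72)]
red_plate_tip side [(array([235.4, 175.5]), 0.69)]
    top [518.   72.3 114. ]
    side [523.7  60.7 114. ]
   tri [522.   72.6 105.7] 5.103960314626908
red_toggle_tip top []
red_toggle_tip side []
yellow_box top [(array([354.5, 208. ]), 0.67), (array([299.1, 279.9]), 0.56)]
yellow_box side [(array([243.6, 276.6]), 0.77)]
    top [ 523.8 -234.2    0. ]
    side [ 515.6 -233.3    0. ]
   tri [ 519.5 -233.9    1.5] 8.070397755206898
tin top [(array([298.9, 281.8]), 0.59)]
tin side [(array([183.8, 237.6]), 0.64)]
    top [350.8 -68.6   0. ]
    side [364.9 -62.6
[... 417 characters left out ...]
3973880873631614
crucible_pot top [(array([142.1, 282.5]), 0.66)]
crucible_pot side [(array([191.6, 164.9]), 0.47)]
    top [386.4 322.9   0. ]
    side [390.6 322.5   0. ]
   tri [388.5 323.2  -0.7] 4.16019270982151
top [ 345.5   47.8 1102.8] [ 0.2 -0.  -1. ]
side [  446.7 -1077.1   855.1] [ 0.1  0.8 -0.6]
{'clock': 1.0, 'joints': array([ 1.2,  0.3,  0. ,  1.5, -0. ,  1.3, -0. ]), 'joint_vel': array([ 0., -0., -0., -0., -0.,  0., -0.]), 'effort': array([  0. , -38. ,   0.1, -23.1,   0. ,   0. ,   0. ]), 'ee_pos': array([ 156.7, -527.2,  231.3]), 'tcp_rot': array([ 1. ,  1.3, -1. ]), 'wrist_force': array([ 0.9,  0.1, -0.1]), 'ft_torque': array([-0.1,  0. , -0. ]), 'width': 85.34291652923822}
```

View pictures.

View pics/t0.png

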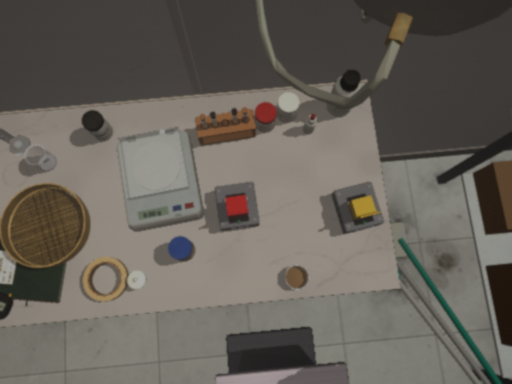

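View pics/s0.png

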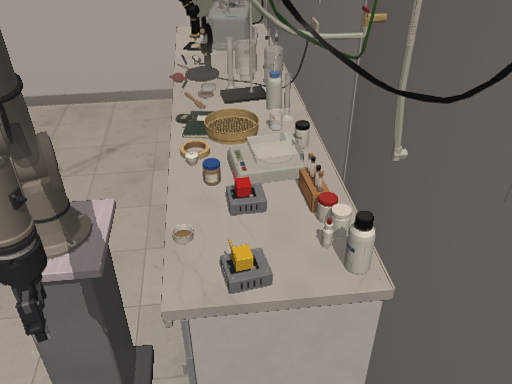

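```bash
python3 - <<'E'
import cv2
t=cv2.imread('pics/t0.png');s=cv2.imread('pics/s0.png')
cv2.imwrite('pics/t0c.png',cv2.resize(t[160:260,180:300],None,fx=6,fy=6,interpolation=cv2.INTER_CUBIC))
cv2.imwrite('pics/s0c.png',cv2.resize(s[150:250,190:310],None,fx=6,fy=6,interpolation=cv2.INTER_CUBIC))
E
```

```text
(no output)
```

View pics/t0c.png

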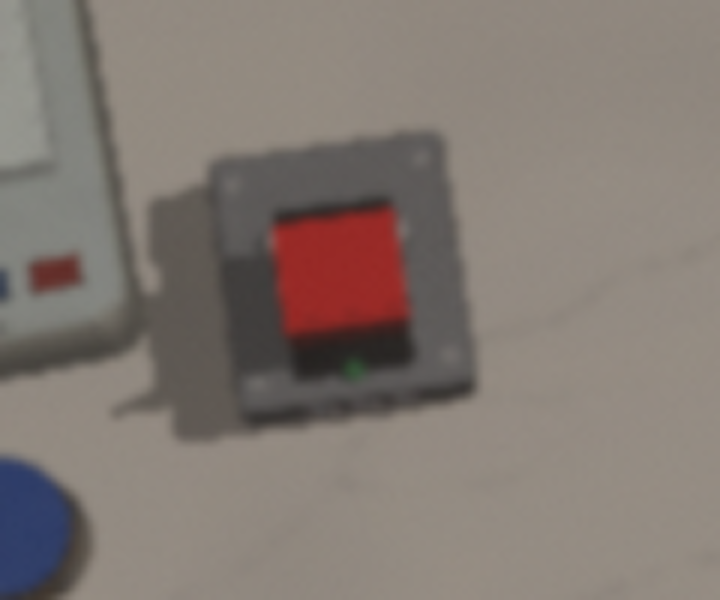

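View pics/s0c.png

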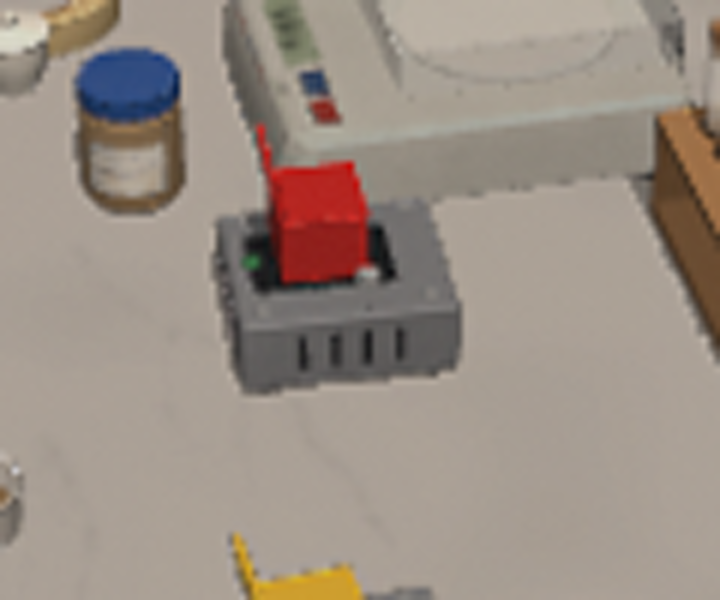

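```bash
python3 - <<'E'
from h import *
np.set_printoptions(precision=1,suppress=True)
c=np.array([(214,160),(440,133),(473,384),(245,415)])/6+[180,160]
w=[atz('top',p-0.4,45)[:2] for p in c];print(np.array(w),np.mean(w,0))
rect=cv2.minAreaRect(np.array(w,np.float32));print(rect)
for a,b in [(3,0),(2,1)]:
    d=w[b]-w[a];print(np.linalg.norm(d),np.degrees(np.arctan2(d[1],d[0])))
for a,b in [(1,0),(2,3)]:
    d=w[b]-w[a];print(np.linalg.norm(d),np.degrees(np.arctan2(d[1],d[0]))-90)
R=cv2.Rodrigues(status.get_state()['tcp_rot'])[0];print(R)
E
```

```text
[[605.  118. ]
 [607.6  22.5]
 [500.3  19.2]
 [496.5 113.7]] [552.4  68.3]
((552.65478515625, 68.13570404052734), (108.65992736816406, 95.4945068359375), 2.2777395248413086)
108.65989858255348 2.2777413194221303
107.3184391232451 1.7993153368096015
95.50254634259183 1.5342624494162038
94.598455223217 2.3419304911868863
[[-0.   1.   0.3]
 [-0.   0.3 -1. ]
 [-1.  -0.   0. ]]
```

move_arm(targets=[[0, 1.7, 3.3, 0, 0], [0, 3.4, 6.6, 0, -2], [0, 5.1, 9.9, 0, -4], [0, 6.8, 13.2, 0, -6], [0, 8.5, 16.5, 0, -8], [0, 10.2, 19.8, 0, -10], [0, 11.9, 23.1, 0, -12], [0, 13.6, 26.4, 0, -14]])

```text
clock: 1.67
ee_pos: [293.2, -261.6, 231.6]
tcp_rot: [1.177, 1.228, -1.178]
wrist_force: [1.4, -0.6, 0.5]
width: -0.3
```

```bash
python3 - <<'E'
from h import *
np.set_printoptions(precision=3,suppress=True)
s=status.get_state();print(s['clock'],s['ee_pos'],s['joints'],s['width'])
R=cv2.Rodrigues(s['tcp_rot'])[0];print(np.degrees(np.arctan2(R[1,1],R[0,1])))
E
```

```text
1.6667 [ 293.198 -261.573  231.576] [ 0.892 -0.006 -0.205  1.885 -0.001  1.262 -0.841] -0.29541847126980336
2.4378844454452606
```

move_arm(targets=[[0, 1.8, 3.3, 0, 0], [0, 3.6, 6.8, 0, 0], [0, 5.4, 10.2, 0, 0], [0, 7.2, 13.6, 0, 0], [0, 9.2, 17.2, 0, 0], [0, 11.2, 20.8, 0, 0], [0, 13.0, 24.2, 0, 0], [0, 14.5, 27.5, -1, 0]])

```text
clock: 2.33
ee_pos: [440.8, 15.7, 223.6]
tcp_rot: [1.18, 1.224, -1.173]
wrist_force: [0.5, -0.8, 0.8]
width: 0.2
```

move_arm(targets=[[0, 1.5, 2.5, -1, 0], [0, 3.0, 5.1, -2, 0], [0, 3.0, 5.1, -5, 0], [0, 3.0, 5.1, -8.5, 0], [0, 3.0, 5.1, -11.0, 0], [0, 3.0, 5.1, -12.2, 0], [0, 3.0, 5.1, -12.2, 0]])

```text
clock: 2.92
ee_pos: [467.9, 66.0, 98.4]
tcp_rot: [1.176, 1.229, -1.179]
wrist_force: [-0.4, -0.0, 1.0]
width: 0.1
```

```bash
python3 - <<'E'
from h import *
np.set_printoptions(precision=3,suppress=True)
s=status.get_state();print(s['clock'],s['ee_pos'],s['joints'],s['width'],s['wrist_force'])
import cv2
t=save('top','t1.png');s=save('side','s1.png')
a=cv2.resize(t[160:260,180:300],None,fx=3.3,fy=3.3);b=cv2.resize(s[120:240,150:290],None,fx=2.8,fy=2.75)
cv2.imwrite('pics/m1.png',np.hstack([a,b])[:,:,::-1])
E
```

```text
2.9167 [467.905  66.     98.442] [ 0.321  0.343 -0.611  1.887  0.235  0.985 -1.921] 0.08291022546764922 [-0.398 -0.007  1.046]
```

View pics/m1.png

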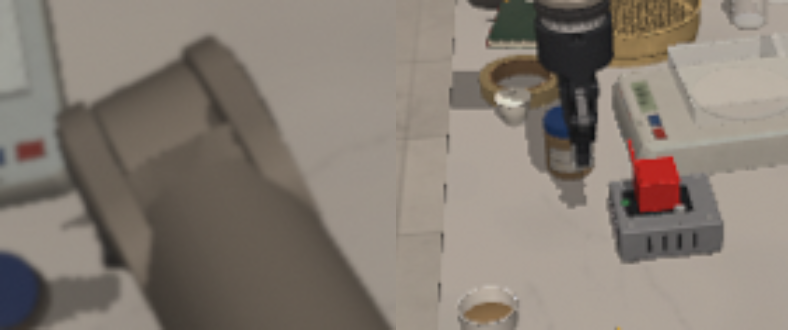

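move_arm(targets=[[0, 1.8, 0, 0, 0], [0, 3.2, 0.1, 0, 0], [0, 4.2, 0.1, 0, 0], [0, 5.2, 0.2, 0, 0], [0, 6.2, 0.2, 0, 0], [0, 7.2, 0.2, 0, 0], [0, 8.0, 0.3, 0, 0], [0, 8.0, 0.3, 0, 0]])

```text
clock: 3.68
ee_pos: [553.8, 69.9, 103.5]
tcp_rot: [1.184, 1.22, -1.17]
wrist_force: [0.1, 0.2, -0.6]
width: -0.5
```

```bash
cat > look.py <<'E'
from h import *
import sys
np.set_printoptions(precision=2,suppress=True)
s=status.get_state();print(s['clock'],s['ee_pos'],s['wrist_force'])
s=save('side','s%s.png'%sys.argv[1])
b=cv2.resize(s[120:240,180:300],None,fx=5,fy=5,interpolation=cv2.INTER_CUBIC)
cv2.imwrite('pics/m%s.png'%sys.argv[1],b[:,:,::-1])
E
python3 look.py 2
```

```text
3.6833 [553.84  69.86 103.5 ] [ 0.14  0.18 -0.59]
```

View pics/m2.png

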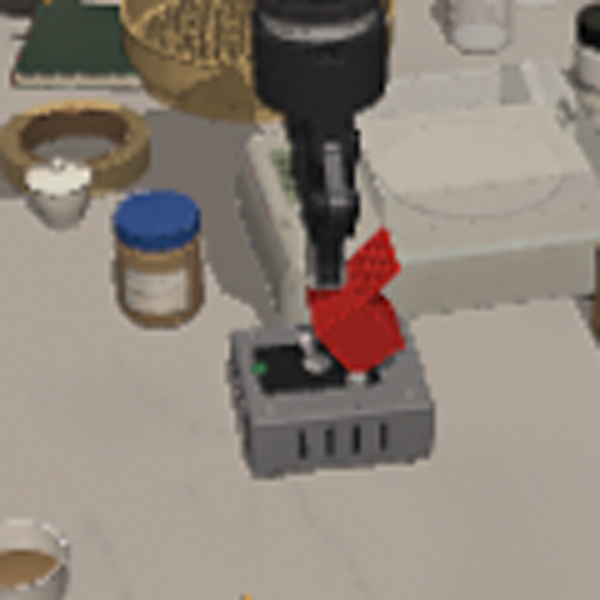

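move_arm(targets=[[0, 0.8, 0, 0, 0], [0, 1.2, 0, 0, 0], [0, 1.2, 0, 0, 0], [0, 1.2, 0, 0, 0]])

```text
clock: 4.07
ee_pos: [564.1, 69.9, 103.2]
tcp_rot: [1.182, 1.222, -1.172]
wrist_force: [-1.0, -0.7, -1.1]
width: -0.3
```

```bash
python3 look.py 3
```

```text
4.0667 [564.05  69.92 103.16] [-1.04 -0.7  -1.09]
```

View pics/m3.png

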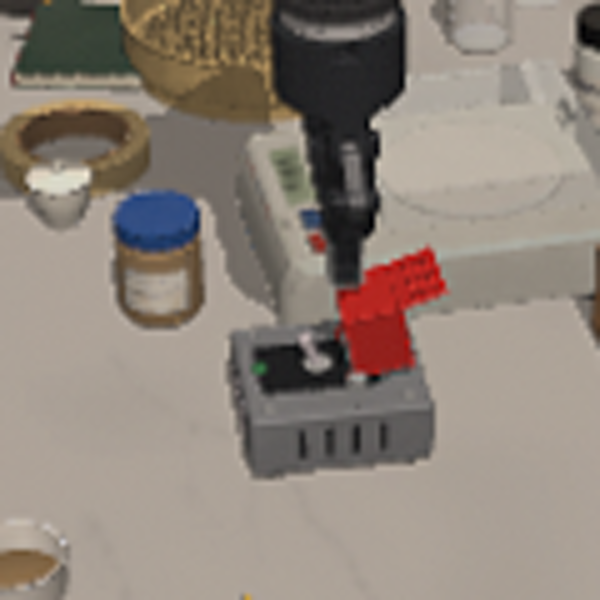

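move_arm(targets=[[0, -2.0, 0, 0.5, 0], [0, -4.0, -0.2, 0.5, 0], [0, -6.0, -0.2, 0.5, 0], [0, -6.0, -0.2, -1.5, 0], [0, -6.0, -0.2, -3.2, 0], [0, -6.0, -0.2, -4.2, 0], [0, -6.0, -0.2, -4.2, 0]])

```text
clock: 4.7
ee_pos: [501.4, 67.3, 59.0]
tcp_rot: [1.179, 1.226, -1.176]
wrist_force: [-0.5, -0.7, -0.4]
width: -0.1
```

```bash
python3 look.py 4
```

```text
4.7 [501.4   67.31  58.97] [-0.47 -0.69 -0.41]
```

View pics/m4.png

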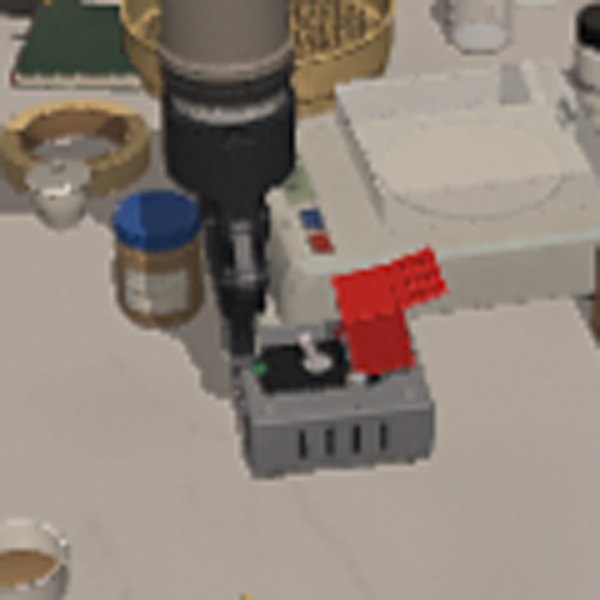

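move_arm(targets=[[0, 0.8, 0, 0.1, 0], [0, 1.4, 0, 0.1, 0], [0, 1.9, 0, 0.1, 0], [0, 2.3, 0, 0.1, 0], [0, 2.7, 0, 0.1, 0], [0, 3.0, 0, 0.1, 0], [0, 3.0, 0, 0.1, 0]])

```text
clock: 5.33
ee_pos: [533.3, 67.9, 61.2]
tcp_rot: [1.181, 1.224, -1.174]
wrist_force: [-0.2, -0.4, 0.9]
width: -0.2
```

```bash
python3 look.py 5
```

```text
5.3333 [533.29  67.88  61.23] [-0.18 -0.41  0.86]
```

View pics/m5.png

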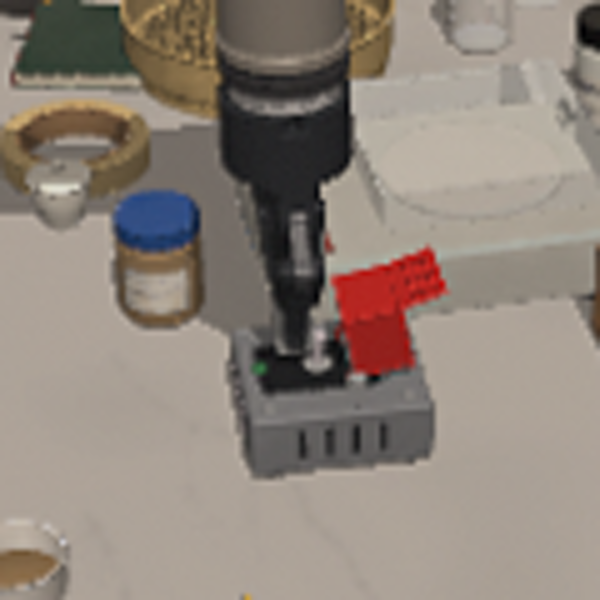

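move_arm(targets=[[0, 0.3, 0, 0, 0], [0, 0.4, 0, 0, 0], [0, 0.4, 0, 0, 0]])

```text
clock: 5.63
ee_pos: [537.4, 68.0, 61.1]
tcp_rot: [1.181, 1.224, -1.173]
wrist_force: [-1.7, -0.2, 0.2]
width: -0.2
```

move_arm(targets=[[0, 0.2, 0, 0, 0], [0, 0.3, 0, 0, 0], [0, 0.3, 0, 0, 0]])

```text
clock: 5.88
ee_pos: [538.3, 68.1, 60.9]
tcp_rot: [1.178, 1.227, -1.177]
wrist_force: [-5.9, -0.0, 5.7]
width: 0.3
```

```bash
python3 look.py 6
```

```text
5.8833 [538.3   68.06  60.86] [-5.86 -0.01  5.74]
```

View pics/m6.png

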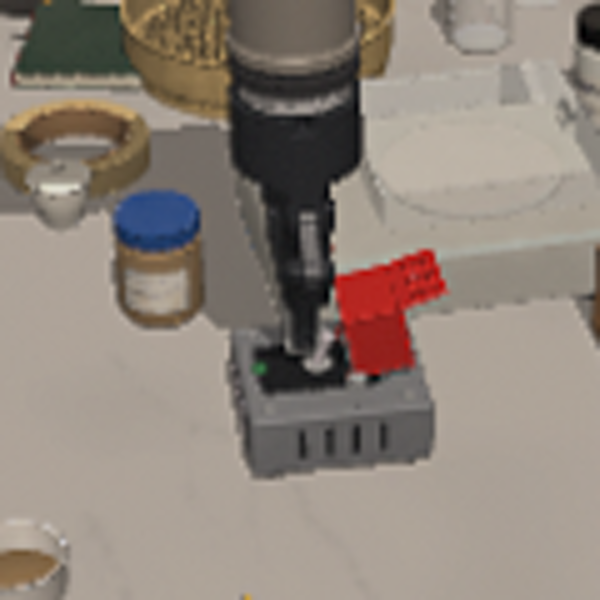

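move_arm(targets=[[0, 0.4, 0, 0, 0], [0, 0.4, 0, 0, 0]])

```text
clock: 6.1
ee_pos: [538.5, 68.1, 60.7]
tcp_rot: [1.173, 1.232, -1.183]
wrist_force: [-10.0, -1.3, 8.4]
width: 0.2
```

move_arm(targets=[[0, -2.0, 0, 0, 0], [0, -4.0, 0, 0, 0], [0, -4.0, 0, 3, 0], [0, -4.0, 0, 7, 0], [0, -5.0, -2, 11, 0], [0, -5.0, -4, 13, 0], [0, -5.0, -4, 13, 0]])

```text
clock: 6.68
ee_pos: [493.5, 23.2, 196.6]
tcp_rot: [1.18, 1.216, -1.18]
wrist_force: [1.3, -0.0, -0.2]
width: -0.2
```

```bash
python3 look.py 7; python3 - <<'E'
from h import *
for l in ['red_toggle_tip','red_plate_tip','red_hinge','red_box']:
    o=cams.pinpoint('side',l)[:1]
    print(l,o)
hh=np.array([564,68,50.]);u=np.array([.999,.035,0])
for n,a,z in [('off',-28,18),('on',-12,18),('tip open',55,56)]: print(n,proj('side',hh+u*a+[0,0,z]))
E
```

```text
6.6833 [493.48  23.22 196.58] [ 1.34 -0.01 -0.17]
red_toggle_tip []
red_plate_tip [{'xy': [268.5, 175.4], 'confidence': 0.77}]
red_hinge [{'xy': [249.4, 187.9], 'confidence': 0.81}]
red_box [{'xy': [247.9, 207.4], 'confidence': 0.7}]
off [239.81090916 187.0421857 ]
on [245.14815622 186.54499853]
tip open [267.47102626 173.78727403]
```

View pics/m7.png

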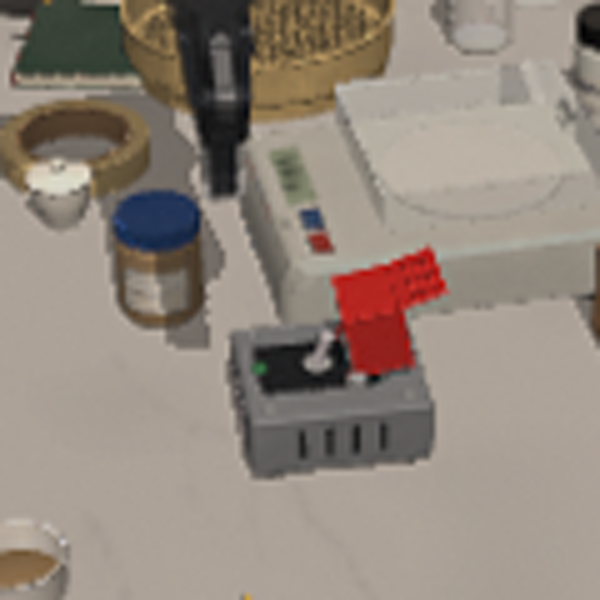

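move_arm(targets=[[0, 2.5, 1, 0.5, 0], [0, 5.5, 2, 0.5, 0], [0, 9.0, 3.2, 0.5, 0], [0, 12.5, 4.5, 0.3, 0], [0, 15.8, 4.8, 0, 0], [0, 16.0, 4.8, 0, 0], [0, 16.0, 4.8, 0, 0]])

```text
clock: 7.52
ee_pos: [647.6, 78.3, 185.4]
tcp_rot: [1.168, 1.241, -1.185]
wrist_force: [-0.3, 0.0, 0.4]
width: 0.0
```

move_arm(targets=[[0, 0, 0, -3, 0], [0, 0, 0, -6, 0], [0, 0, 0, -8.5, 0], [0, 0, 0, -10.2, 0], [0, 0, 0, -10.2, 0]])

```text
clock: 7.93
ee_pos: [642.4, 77.4, 78.4]
tcp_rot: [1.16, 1.248, -1.193]
wrist_force: [-0.6, 0.1, -1.8]
width: 0.2
```

```bash
python3 look.py 8
```

```text
7.9333 [642.39  77.4   78.44] [-0.57  0.13 -1.82]
```

View pics/m8.png

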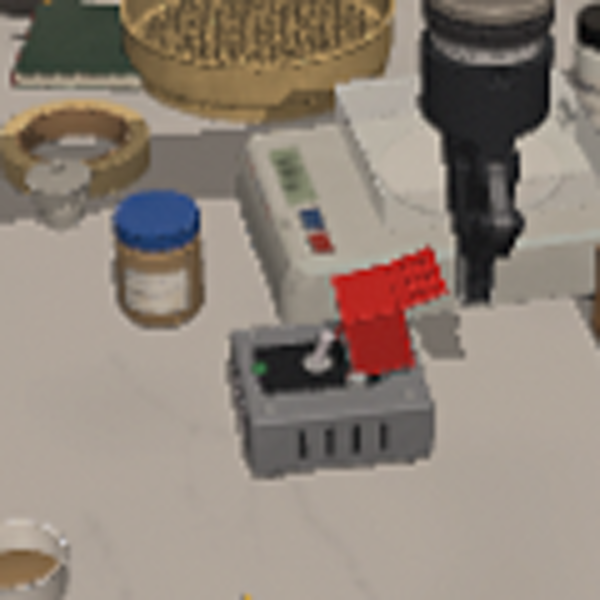

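move_arm(targets=[[0, 0, -0.5, 1.0, 0], [0, 0, -0.6, 1.2, 0], [0, 0, -0.6, 1.2, 0]])

```text
clock: 8.23
ee_pos: [646.4, 71.4, 96.8]
tcp_rot: [1.167, 1.24, -1.186]
wrist_force: [0.3, -0.4, 0.6]
width: -0.3
```

move_arm(targets=[[0, -1.2, 0, 0, 0], [0, -2.0, 0, 0, 0], [0, -2.8, 0, 0.3, 0], [0, -3.6, 0, 0.7, 0], [0, -4.4, -0.1, 1.0, 0], [0, -4.4, -0.1, 1.0, 0]])

```text
clock: 8.73
ee_pos: [601.3, 70.6, 108.2]
tcp_rot: [1.167, 1.24, -1.186]
wrist_force: [-0.2, 0.2, 0.3]
width: -0.0
```

```bash
python3 look.py 9
```

```text
8.7333 [601.33  70.62 108.23] [-0.24  0.16  0.34]
```

View pics/m9.png

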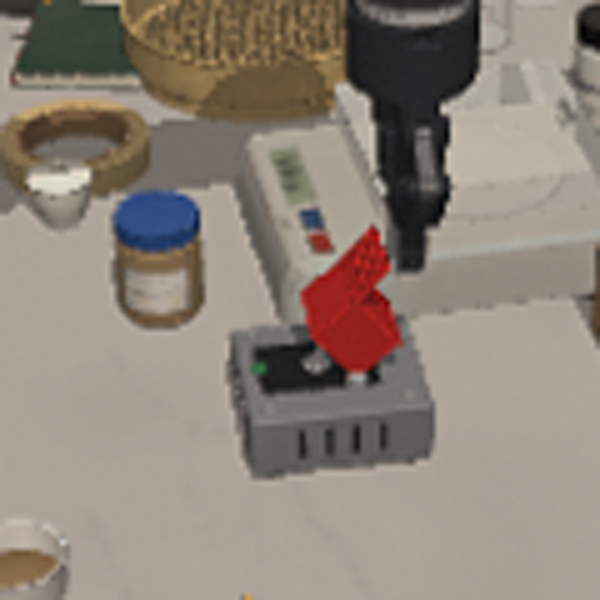

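move_arm(targets=[[0, -0.8, 0, 0, 0], [0, -1.6, 0, 0.2, 0], [0, -2.4, 0, 0.3, 0], [0, -3.0, 0, 0.5, 0], [0, -3.0, 0, 0.5, 0], [0, -3.0, 0, 0.5, 0]])

```text
clock: 9.28
ee_pos: [572.1, 70.5, 113.1]
tcp_rot: [1.167, 1.239, -1.185]
wrist_force: [0.3, -0.4, 0.2]
width: -0.1
```

```bash
python3 look.py 10
```

```text
9.2833 [572.1   70.46 113.07] [ 0.31 -0.42  0.18]
```

View pics/m10.png

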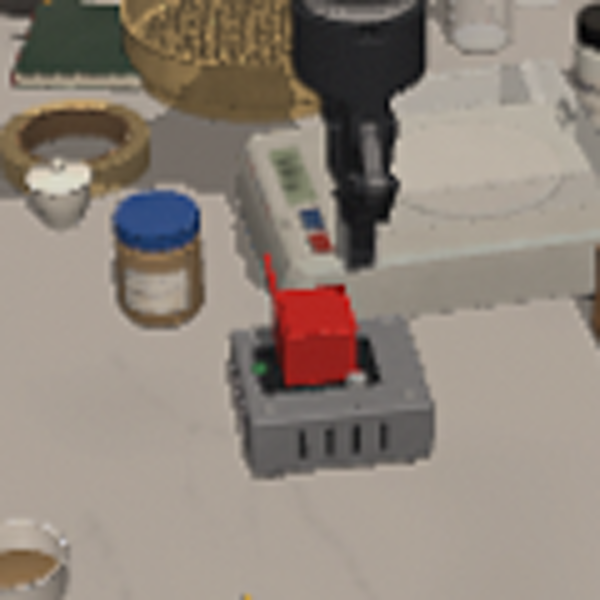

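move_arm(targets=[[0, 0.5, 0, 2, 0], [0, 1.0, 0, 5, 0], [0, 1.0, 0, 8, 0], [0, 1.0, 0, 11, 0], [0, 1.0, 0, 12, 0], [0, 1.0, 0, 12, 0], [0, 1.0, 0, 12, 0], [0, 1.0, 0, 12, 0]])

```text
clock: 10.0
ee_pos: [581.4, 69.9, 230.8]
tcp_rot: [1.165, 1.241, -1.188]
wrist_force: [0.4, 0.0, 0.1]
width: -0.0
```

```bash
python3 look.py 11; python3 - <<'E'
from h import *
a=cv2.imread('pics/s0.png');b=cv2.imread('pics/s11.png')
for l in ['red_plate_tip','red_box','yellow_box','tin','jar','vial','crucible_pot']: print(l,[x['xy'] for x in cams.pinpoint('side',l)[:1]])
d=cv2.absdiff(a,b)[160:300,160:340].max(2)
print((cv2.absdiff(a,b)[185:225,222:270].max(2)>40).sum())
cv2.imwrite('pics/d.png',cv2.resize(d,None,fx=4,fy=4))
E
```

```text
10.0 [581.44  69.86 230.82] [0.41 0.01 0.13]
red_plate_tip [[233.8, 173.2]]
red_box []
yellow_box [[244.5, 278.6]]
tin [[184.6, 237.2]]
jar [[210.8, 184.3]]
vial [[232.1, 176.2]]
crucible_pot [[192.6, 166.0]]
0
```

View pics/m11.png

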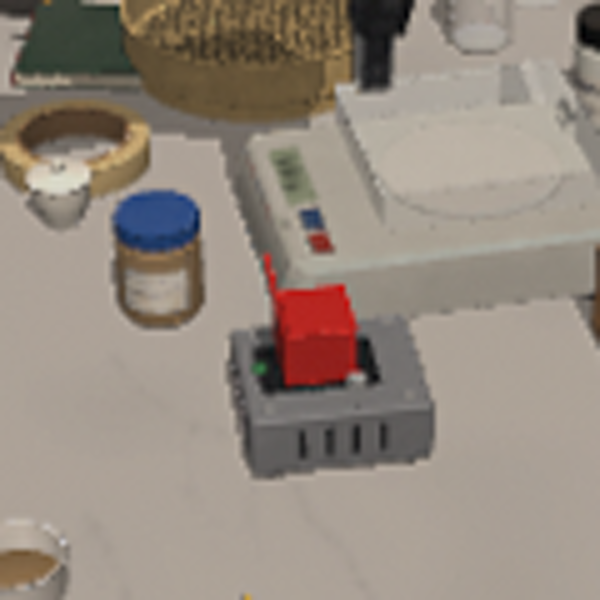

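View pics/d.png

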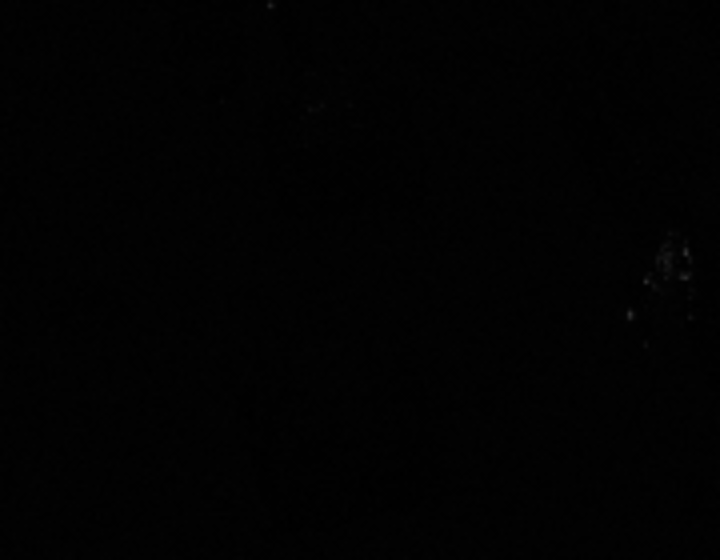

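```bash
python3 -c "
from plant import manip;print(manip.hand_in())"
```

```text
the job is handed in; nothing more can be done
None
```

The red-guarded box is switched on, and I handed the job in at about 10 s. With the shut fingertips I pushed the red guard back to its stop and pushed the toggle over until it met its stop (about 10 N at the wrist). I then pushed the guard forward from behind until it fell shut, and lifted the arm clear.

**Toggle:** with the guard up, the toggle tip showed at pixel (245.6, 186.6) in the side camera. The "on" position should appear at (245.1, 186.5). The network did not report the toggle tip, so I read this from the picture by eye. I saw the toggle only before the guard shut over it.

**Guard and surroundings:** the last side picture showed the guard shut, and it matched the start picture with no visible shift of the two boxes, the tin or the jar. The wrist force was near zero with the arm clear.

**Failed or disagreeing checks:**
- In the last search the network missed the red box. It placed the vial at (232, 176), on the red guard's plate, which is clearly a false hit.
- The picture comparison showed faint changes around the vial itself. The arm never went near it, so I took them to be a lighting or shadow change.
- The comparison window did not take in the whole crucible; for that I have only the network's position, which was about 1 pixel from the start.

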